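# Flip the L-key and lock the stiff clamp screw

### The arm

A 6-joint arm with a two-finger parallel gripper is mounted at the origin on a cart in front of the work surface, level with it; the furniture and walls round the work are solid. World frame = base frame: x ahead of the robot, y to its left, z up, the work surface at z = 0. Lengths are in m, angles in rad, forces in N, time in s.
With the tool pointing down it reaches from about 0.3 to 0.75 m from the base axis. Payload 8.5 kg.
Tool frame: the origin (TCP) lies midway between the tips of the shut fingers; the grasp point (between the pads) lies 19 mm behind it; x points along the fingers, y is the direction in which the jaws open and shut, and the axes are right-handed (so a half turn about x gives the same grasp; the last joint's range is limited). The gripper opens to 88 mm and grips with 3 to 60 N. Pads are 18 mm wide; open, the fingers measure 123 mm over their backs; the gripper's body (75 mm by 187 mm) begins 45 mm behind the grasp point.
Start: joints at [-1.346, 0.381, 1.297, -0, 1.464, -0.215], TCP at [0.234, -0.498, 0.239] pointing down, gripper open.
Joint ranges: [-3.11, 3.11], [-0.89, 2.33], [0.22, 2.48], [-1.42, 4.56], [0.17, 2.85], [-2.88, 2.88]. Speed limits (rad/s): [2.39, 2.39, 3.14, 3.14, 3.14, 3.14].

### API

Orientations are given as a unit quaternion [w, x, y, z].
In Python, from bench import bot gives the robot as it stands. The module is installed in compiled form; this text tells all that it offers.
- The arm moves only by the tool drive_tool, never from a script. Its argument "motion" is a list of rows, each a list of 7 numbers: the shift along the tool's x, y, z in units of 40 mm (1.0 is 40 mm), then the turn, a rotation vector about the tool's x, y, z in units of 8 degrees (1.0 is 8 degrees), then the finger opening in mm, from 0 to 88.1. A call has exactly 10 rows; each row shifts and turns the commanded pose from where the row before left it, along the tool's axes as they then stand; what a row does not reach is not made up. A row lasts 1/8 s, in which the tool goes at most 62.5 mm and 10.7 degrees, less where a joint would pass 70% of its speed; a pose out of reach is approached as far as the arm can. A call is refused whole if a number of a shift passes 1 or a number of a turn 1, either way. A call with a gripper value outside its range is refused whole. The fingers move at their own pace and stop on an object; the grip force is fixed at half the most. Time passes only in rows, so rows that do not move let the fingers close, or fill a call up. It gives the time, the measured TCP pose, the force and the opening at its end, in the units of the state.
- bot.observe(): the state, without advancing time (a new reading comes with each control period).
- bot.get_image(name): name is "side" or "top" or "wrist"; returns (picture, depth): 480x640x3 uint8, red, green, blue; 480x640 float32, m along the optical axis (not along the pixel's ray), 0 where there is no reading.
- bot.calibration(name): a dict with "intrinsics" (3x3 intrinsics, pixels), "D" ([k1, k2, p1, p2, k3] as OpenCV has them; the pictures are not rectified), "R" (3x3) and "t" (3): a world point X has camera coordinates R X + t. Camera axes: x right, y down, z forward; pixel columns grow to the right and rows downward; lengths in m; the calibration is good to about 2 mm. A picture is of the moment at which its call begins: read the wrist's pose just before it. calibration takes no time and is no camera call; for the wrist camera it gives the pose at the moment of the call.
- bot.close_job(): hands the job in, once; it reports no verdict.
The state is a dict: "time_s": time; "joints": joint angles; "dq": joint speeds; "joint_efforts": joint torques, N m; "eef_pos": TCP position; "eef_rot": TCP orientation; "force": force on the tool from outside, world axes, zero at the start; "wrist_torque": the same for the moment, N m; "finger_gap": finger opening in m.
Only numpy, scipy, OpenCV 4.12 (cv2) and the standard library are available. Lean on these libraries where they do the work, as an engineer would, in place of code of your own. Each camera call takes 0.05 s, during which the arm holds its last target. There are 200 camera calls.

### The job

Lock the stiff clamp screw on the grey clamp block: take the L-shaped steel key out of its wooden holder, lay it down and take it again by its long arm, seat its short arm fully home in the screw's square socket, and then lever the long arm clockwise (as seen facing the screw head) until the screw stops dead. Turn the screw only by the key, leave the key hanging in the screw, and do not disturb the mug, the loose nut or the wood offcut.

Things in the scene. Friction and masses are not known exactly. Their poses are not given: they have to be found in the camera images.
- key_elbow (a point): L-shaped key of bright square steel bar, 14 x 14 mm, about 0.28 kg. This point: the elbow, where the two arms' centrelines cross, mid-thickness. x runs along the long arm (ends 160 mm from the elbow), y along the short arm (ends 80 mm from it), z up as it lies in its holder, short arm pointing to the holder's left. Flat on the bench its centreline is 7 mm up.
- key_tip (a point): Centre of the end face of the key's short arm, 80 mm from the elbow along the key's y. In the holder the short arm reaches 50 mm past the holder's left side and is the only part with room for fingers; the key lifts straight up out of the slot.
- holder_front (a point): Fixed wooden key holder, 60 wide, 54 high, 166 mm long, with a slot 20 mm wide, open at top and front, floor 30 mm above the bench, and a ledge of that height 23 mm out in front (to 34 mm left of the slot). This point: centre of the slot in the front face, 37 mm up, 12 mm behind the key's elbow. x into the block, y left, z up. The long arm lies 10 mm deep in the slot.
- socket_mouth (a point): Centre of the square socket's mouth in the clamp screw's dark round head (41 mm across, 36 mm proud of the front of the fixed grey clamp block, 76 mm wide, 186 mm high, with a rod end on top to 198 mm). 150 mm above the bench. x points level into the socket, y left, z up. Socket 17 x 17 mm, 28 mm deep, 3 mm lead-in; sides upright and level when the screw reads 0.
- socket_floor (a point): Centre of the socket's floor, 28 mm past the mouth along the screw's axis: the short arm's end is here when fully home. The key has some turning play in the socket and its long arm sags by about 0.2 to 0.35 rad when let go, but stays in.
- clamp_screw (a joint): Turn of the clamp screw, rad, growing clockwise as seen facing the head (a key arm pointing to the right goes down). Starts within 0.06 of 0, stops dead at 0.5 (tight). Stiff: takes about 0.9 N m, that is about 7 N at 135 mm along the key's long arm; stays where it is left.
- mug: White mug with a handle, 92 x 126 x 95 mm high, bystander; origin at the centre of its underside.
- loose_nut: Dark steel hexagon nut lying flat, 24 x 27 mm, 13 mm high, bystander; origin at the centre of its underside.
- offcut: Small finger-jointed wood offcut lying flat, 45 x 122 x 26 mm, bystander; origin at the centre of its underside.

How it is judged:
On the way, in this order (a step that is already met when the one before it is completed fails the run):
1. the key lies on the bench, let go (height (world z) of each of key_elbow, key_tip below 0.014 m and contact force between the fingers and key below 0.1 N), for 0.2 s.
2. the short arm is home in the socket of the screw, which is not yet turned (distance between key_tip and socket_floor below 0.01 m and value of joint clamp_screw below 0.2 rad), for 0.2 s.
3. the screw is turned to its stop with the key in it (distance between key_tip and socket_floor below 0.012 m and value of joint clamp_screw above 0.43 rad), for 0.2 s.
At the end, for the whole second after the job is handed in: The clamp screw stands within 0.07 rad of its stop (over 0.43 rad), and the key hangs at rest in the screw with the end of its short arm within 14 mm of the socket's floor (value of joint clamp_screw above 0.43 rad and distance between key_tip and socket_floor below 0.014 m and linear speed of key below 0.03 m/s); the robot touches nothing.
It fails at once if the gripper takes or pushes the screw head itself (over 8 N) (contact force between the fingers and clamp_screw above 8 N).
It fails at once if the mug is moved by over 20 mm (distance of mug from where it was at the start of the episode above 0.02 m).
It fails at once if the loose nut is moved by over 20 mm (distance of loose_nut from where it was at the start of the episode above 0.02 m).
It fails at once if the offcut is moved by over 20 mm (distance of offcut from where it was at the start of the episode above 0.02 m).
It also fails if it takes over 62 s, if anything falls off the work surface, if the arm or the gripper's body presses on something with over 40 N, if the wrist force passes 120 N, or if a joint passes its speed limit or range.

## Working session

There is one attempt and no reset: what is moved stays moved. The work goes in short steps, Python scripts to look and compute and a tool call to move; the robot and the scene stay as the last step left them, time stands still between calls to the robot, and variables do not carry over. Pictures are saved under pics/ and viewed, about 8 in all and at most 12, crops included, and the job is handed in when it is done.

Besides the shell and the picture viewer there is one more tool, called after ">>>" as a command line: name --pt "numbers of a row" for each row, then --argument value for the rest. drive_tool: Moves the arm, as the interface text tells. Its arguments: {"type":"object","properties":{"motion":{"type":"array"}},"required":["motion"]}

```bash
mkdir -p pics; cat > h.py <<'E'
import numpy as np, cv2
from bench import bot
from scipy.spatial.transform import Rotation as Rot
def grab(name):
    c=bot.calibration(name); im,d=bot.get_image(name); return im,d,{k:np.array(v) for k,v in c.items()}
def save(im,f): cv2.imwrite('pics/'+f,cv2.cvtColor(im,cv2.COLOR_RGB2BGR))
def cloud(d,c):
    v,u=np.mgrid[0:480,0:640]; p=np.stack([u.ravel(),v.ravel()],1).astype(float)[:,None]
    n=cv2.undistortPoints(p,c['intrinsics'],c['D'])[:,0]
    P=np.c_[n,np.ones(len(n))]*d.ravel()[:,None]
    return ((P-c['t'])@c['R']).reshape(480,640,3)
def onplane(px,c,z):
    n=cv2.undistortPoints(np.array(px,float).reshape(-1,1,2),c['intrinsics'],c['D'])[:,0]
    r=np.c_[n,np.ones(len(n))]@c['R']; o=-c['R'].T@c['t']
    return o+r*((z-o[2])/r[:,2])[:,None]
def pose():
    s=bot.observe(); q=s['eef_rot']; return np.array(s['eef_pos']),Rot.from_quat([q[1],q[2],q[3],q[0]]),s
E
python3 - <<'E'
from h import *
p,R,s=pose(); print(p,R.as_matrix().round(3),s['time_s'],s['finger_gap'])
for n in ['top','side']:
    im,d,c=grab(n); save(im,n+'1.png'); np.savez(n+'1.npz',im=im,d=d,**c); print(n,(-c['R'].T@c['t']).round(3),c['R'][2].round(2))
E
```

```text
[ 0.23409195 -0.49738832  0.23813693] [[-0.     0.426 -0.905]
 [ 0.001 -0.905 -0.426]
 [-1.    -0.001 -0.   ]] 0.0 0.08819691115833755
top [0.261 0.219 1.469] [ 0.18 -0.   -0.98]
side [0.34  0.959 0.784] [ 0.18 -0.74 -0.65]
```

View pics/top1.png

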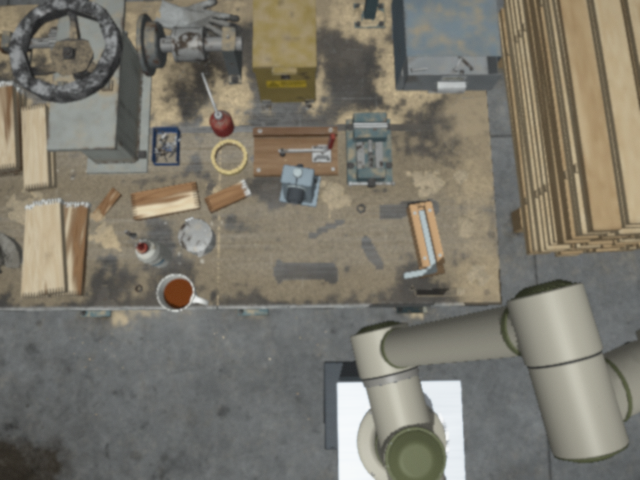

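View pics/side1.png

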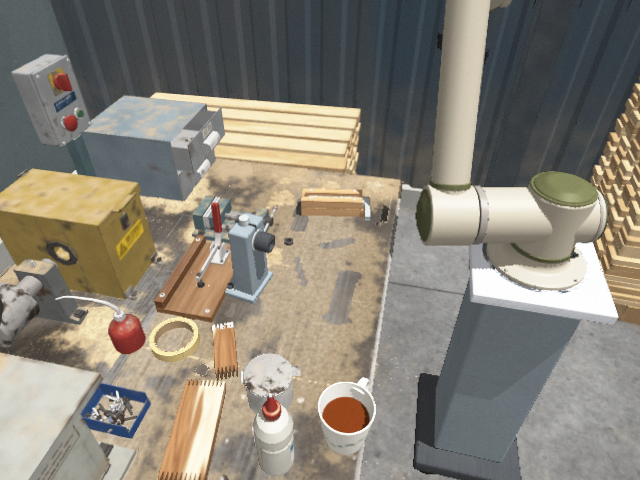

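The top view shows the holder at about (425,237) with the key's short arm at (418,272). The clamp block is at (298,185) with its head facing the robot, the nut at (361,208), the offcut at (228,195) and the mug at (178,290). Next I measure these from the depth and by casting rays.

```bash
python3 - <<'E'
from h import *
for n,(u0,v0,u1,v1) in {'top':(390,190,460,290)}.items():
    z=np.load(n+'1.npz'); P=cloud(z['d'],z); im=z['im']
    print('bench z',np.median(P[230:260,330:350,2]))
    for nm,(u,v) in dict(holder=(415,215),nut=(361,208),mug=(178,290),offcut=(228,195),block=(300,175),key=(428,230),tip=(412,273)).items():
        print(nm,P[v-1:v+2,u-1:u+2].reshape(-1,3).mean(0).round(3))
    sub=P[v0:v1,u0:u1]
    # block top
    b=P[150:215,270:330]; m=(b[...,2]>.17)&(b[...,2]<.19); q=b[m]; print('blocktop n',len(q),q.min(0).round(3),q.max(0).round(3), cv2.minAreaRect((q[:,:2]*1000).astype(np.float32)))
    m=(b[...,2]>.14)&(b[...,2]<.178)&(b[...,0]<q[:,0].min()); 
    if m.any(): print('head',b[m].min(0).round(3),b[m].max(0).round(3),cv2.minAreaRect((b[m][:,:2]*1000).astype(np.float32)))
    m=(sub[...,2]>.046)&(sub[...,2]<.06); q=sub[m]; print('holder top',len(q),cv2.minAreaRect((q[:,:2]*1000).astype(np.float32)))
    h=cv2.cvtColor(im,cv2.COLOR_RGB2HSV)[v0:v1,u0:u1]; k=((h[...,1]<70)&(h[...,2]>110)&(sub[...,2]>.03)); print('keypx',k.sum(),np.median(sub[k],0))
    save(cv2.resize(im[v0:v1,u0:u1],None,fx=5,fy=5),'a.png')
z=np.load('side1.npz'); P=cloud(z['d'],z)
a=cv2.resize(z['im'][150:310,180:390],None,fx=3,fy=3); save(a,'b.png')
b=P[205:300,225:285]; m=(b[...,2]>.125)&(b[...,2]<.175); q=b[m]; 
for x in np.arange(q[:,0].min(),q[:,0].max(),.01):
    s=q[(q[:,0]>=x)&(q[:,0]<x+.01)]; print(x.round(3),len(s),s.min(0).round(3),s.max(0).round(3)) if len(s) else 0
E
```

```text
bench z 0.004484287439523227
holder [ 0.572 -0.05   0.054]
nut [0.604 0.085 0.005]
mug [0.384 0.558 0.059]
offcut [0.638 0.44  0.028]
block [0.639 0.244 0.2  ]
key [ 0.533 -0.084  0.046]
tip [ 0.422 -0.037  0.046]
blocktop n 578 [0.584 0.211 0.17 ] [0.672 0.29  0.19 ] ((626.46826171875, 253.89144897460938), (76.3155517578125, 82.93852996826172), 79.2781982421875)
head [0.583 0.243 0.151] [0.583 0.25  0.164] ((583.2642211914062, 246.85910034179688), (0.5353281497955322, 7.165088653564453), 3.8146839141845703)
holder top 1245 ((509.13970947265625, -57.098793029785156), (188.38250732421875, 108.7594985961914), 7.885192394256592)
keypx 681 [ 0.48354414 -0.07620655  0.04514945]
0.585 141 [0.585 0.247 0.131] [0.595 0.282 0.172]
0.595 90 [0.595 0.243 0.138] [0.605 0.281 0.171]
0.605 92 [0.606 0.242 0.135] [0.615 0.281 0.171]
0.615 143 [0.616 0.22  0.126] [0.625 0.279 0.174]
0.625 145 [0.625 0.269 0.125] [0.635 0.294 0.175]
0.635 74 [0.635 0.287 0.126] [0.645 0.293 0.174]
0.645 72 [0.645 0.287 0.125] [0.655 0.291 0.174]
0.655 74 [0.656 0.285 0.126] [0.665 0.29  0.174]
0.665 49 [0.665 0.284 0.127] [0.672 0.288 0.175]
```

```bash
cd pics; python3 -c "
import cv2,numpy as np
a=cv2.imread('a.png');b=cv2.imread('b.png');c=np.zeros((500,800,3),np.uint8)
a=a[:500,:350];c[:a.shape[0],:a.shape[1]]=a;b=cv2.resize(b,(450,343));c[:343,350:]=b;cv2.imwrite('ab.png',c)"
```

```text
(no output)
```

View pics/ab.png

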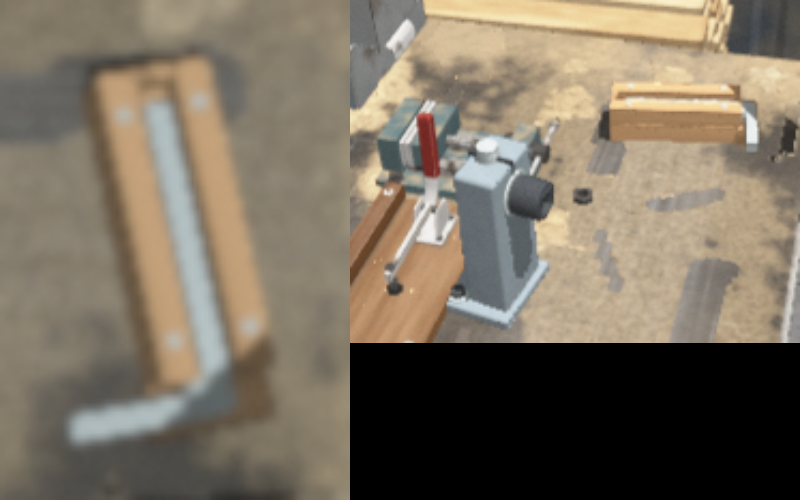

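The crops show the key's long arm in the slot, with its short-arm tip at top pixel (405,275), elbow at about (436,270) and far end at about (421,211). The clamp head faces the robot. I'll cast these onto planes and plan the approach.

```bash
cat >> h.py <<'E'
def toolR(yaw,roll=0.,s=None):
    "tool down, jaw y at yaw; then turned by roll about world axis s"
    y=np.array([np.cos(yaw),np.sin(yaw),0]); x=np.array([0,0,-1.]); M=Rot.from_matrix(np.c_[x,y,np.cross(x,y)])
    return Rot.from_rotvec(roll*np.array(s))*M if s is not None else M
def plan(pt,Rt,n,start=None):
    "one row, to repeat n times, in move units"
    p,R=start if start else pose()[:2]
    rel=R.inv()*Rt; t=R.inv().apply(np.array(pt)-p); rv=rel.as_rotvec()/n
    A=sum(Rot.from_rotvec(rv*k).as_matrix() for k in range(n)); d=np.linalg.solve(A,t)
    print(n,'rows:',(d/.04).round(3),(np.degrees(rv)/8).round(3))
E
python3 - <<'E'
from h import *
z=dict(np.load('top1.npz'))
q=onplane([(405,275),(436,270),(421,211)],z,.044); print(q.round(3))
tip,el,end=q; v=end-el; print('yaw long',np.degrees(np.arctan2(v[1],v[0])),np.linalg.norm(v),'short',np.degrees(np.arctan2(*(tip-el)[1::-1])),np.linalg.norm(tip-el))
c=bot.calibration('wrist'); p,R,s=pose(); cp=-np.array(c['R']).T@c['t']; print('cam in tool',R.inv().apply(cp-p).round(3),(R.inv().as_matrix()@np.array(c['R']).T).round(2))
plan([.43,-.03,.24],toolR(np.radians(11)),20)
E
```

```text
[[ 0.417 -0.019  0.044]
 [ 0.429 -0.1    0.044]
 [ 0.585 -0.068  0.044]]
yaw long 11.482653349089606 0.15877003629942735 short 98.3897134214545 0.08125528020098714
cam in tool [-0.146 -0.001 -0.078] [[-0.   -0.3   0.95]
 [ 1.    0.    0.  ]
 [-0.    0.95  0.3 ]]
20 rows: [-0.002 -0.072 -0.678] [-0.474 -0.     0.   ]
```

>>> drive_tool --pt "0 -0.072 -0.678 -0.474 0 0 88" --pt "0 -0.072 -0.678 -0.474 0 0 88" --pt "0 -0.072 -0.678 -0.474 0 0 88" --pt "0 -0.072 -0.678 -0.474 0 0 88" --pt "0 -0.072 -0.678 -0.474 0 0 88" --pt "0 -0.072 -0.678 -0.474 0 0 88" --pt "0 -0.072 -0.678 -0.474 0 0 88" --pt "0 -0.072 -0.678 -0.474 0 0 88" --pt "0 -0.072 -0.678 -0.474 0 0 88" --pt "0 -0.072 -0.678 -0.474 0 0 88"

```text
time_s: 1.35
eef_pos: [0.4125, -0.2967, 0.2384]
eef_rot: [-0.37, -0.602, -0.371, 0.602]
force: [-0.0, -0.0, -0.4]
finger_gap: 0.0878
```

>>> drive_tool --pt "0 -0.072 -0.678 -0.474 0 0 88" --pt "0 -0.072 -0.678 -0.474 0 0 88" --pt "0 -0.072 -0.678 -0.474 0 0 88" --pt "0 -0.072 -0.678 -0.474 0 0 88" --pt "0 -0.072 -0.678 -0.474 0 0 88" --pt "0 -0.072 -0.678 -0.474 0 0 88" --pt "0 -0.072 -0.678 -0.474 0 0 88" --pt "0 -0.072 -0.678 -0.474 0 0 88" --pt "0 -0.072 -0.678 -0.474 0 0 88" --pt "0 -0.072 -0.678 -0.474 0 0 88"

```text
time_s: 2.6
eef_pos: [0.4294, -0.0294, 0.2385]
eef_rot: [0.546, 0.449, 0.546, -0.449]
force: [0.0, 0.2, 1.7]
finger_gap: 0.0882
```

```bash
python3 - <<'E'
from h import *
p,R,s=pose(); print(p,R.as_matrix().round(3),s['time_s'],np.round(s['joints'],2),s['force'])
im,d,c=grab('wrist'); save(im,'w1.png'); np.savez('w1.npz',im=im,d=d,**c)
E
```

```text
[ 0.42943562 -0.02942901  0.23848736] [[-0.001  0.981  0.194]
 [ 0.     0.194 -0.981]
 [-1.    -0.001 -0.   ]] 2.6 [-0.34  0.17  1.6   0.    1.37 -0.54] [0.00486033 0.17466015 1.68987312]
```

View pics/w1.png

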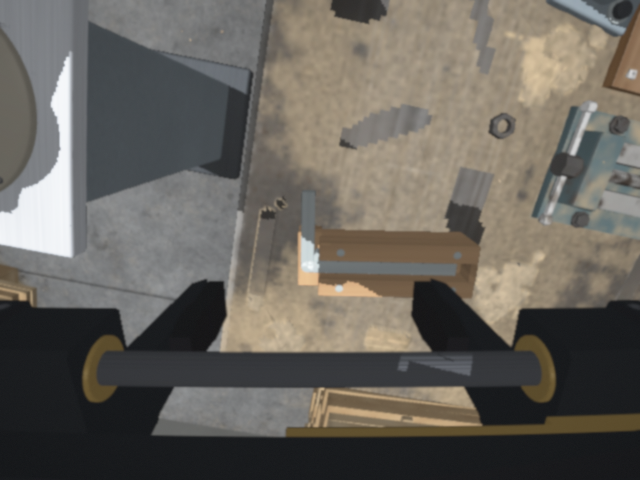

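The wrist view shows the short arm upright in the image, with its tip at (308.5,192) and elbow at about (309,268). The long arm runs along the slot to (456,269).

```bash
python3 - <<'E'
from h import *
z=dict(np.load('w1.npz'))
q=onplane([(308.5,192),(309.5,268),(456,269)],z,.044); print(q.round(3))
tip,el,end=q; print('long',np.degrees(np.arctan2(*(end-el)[1::-1])),np.linalg.norm(end-el),'short',np.degrees(np.arctan2(*(tip-el)[1::-1])),np.linalg.norm(tip-el))
P=cloud(z['d'],z); print('depth z at arm',P[215:225,309,2].round(3), 'bench',P[180,380].round(3))
# edges of short arm in red channel rows
print(z['im'][210,290:330].mean(1).round(0)); print(z['im'][170:215:1,308].mean(1).round(0)); print(z['im'][255:285,380])if 0 else 0
y=np.radians(11.2); g=tip+(el-tip)/np.linalg.norm(el-tip)*.024; print('grasp',g.round(4))
plan([g[0],g[1],.1],toolR(y),4); plan([g[0],g[1],.030],toolR(y),6)
E
```

```text
[[ 0.416 -0.016  0.044]
 [ 0.433 -0.096  0.044]
 [ 0.587 -0.067  0.044]]
long 10.738847329931215 0.1569120349471317 short 101.46292646258658 0.0816630905312931
depth z at arm [0.044 0.045 0.044 0.045 0.042 0.043 0.044 0.044 0.044 0.045] bench [0.491 0.005 0.005]
[ 90.  91.  92.  92.  92.  92.  90.  90.  89.  90.  89.  93. 102. 107.
 109. 110. 108. 107. 107. 107. 108. 109. 109. 109. 105. 100.  98.  97.
  98.  98.  96.  96.  96.  96.  97.  98.  98.  97.  98.  98.]
[112. 109. 109. 109. 108. 107. 105. 104. 103. 101. 101.  99.  97.  97.
  98.  97.  96.  94.  93.  93.  93.  96. 101. 105. 106. 106. 106. 106.
 106. 106. 106. 106. 106. 106. 106. 106. 106. 107. 107. 107. 107. 106.
 108. 106. 107.]
grasp [ 0.4211 -0.0393  0.044 ]
4 rows: [ 0.866 -0.059  0.066] [ 0.006 -0.003  0.001]
6 rows: [ 0.869 -0.039  0.044] [ 0.004 -0.002  0.001]
```

>>> drive_tool --pt "0.74 -0.04 0.04 0 0 0 60" --pt "0.74 -0.04 0.04 0 0 0 60" --pt "0.74 -0.04 0.04 0 0 0 60" --pt "0.74 -0.04 0.04 0 0 0 60" --pt "0.74 -0.04 0.04 0 0 0 60" --pt "0.74 -0.04 0.03 0 0 0 60" --pt "0.5 0 0.03 0 0 0 60" --pt "0.27 0 0 0 0 0 60" --pt "0 0 0 0 0 0 8" --pt "0 0 0 0 0 0 8"

```text
time_s: 3.9
eef_pos: [0.4227, -0.0425, 0.0309]
eef_rot: [0.546, 0.45, 0.545, -0.449]
force: [0.6, 0.4, -0.4]
finger_gap: 0.0424
```

>>> drive_tool --pt "0 0 0 0 0 0 8" --pt "0 0 0 0 0 0 8" --pt "0 0 0 0 0 0 8" --pt "-0.2 0 0 0 0 0 8" --pt "-0.3 0 0 0 0 0 8" --pt "-0.4 0 0 0 0 0 8" --pt "-0.4 0 0 0 0 0 8" --pt "-0.4 0 0 0 0 0 8" --pt "-0.5 0 0 0 0 0 8" --pt "-0.3 0 0 0 0 0 8"

```text
time_s: 5.15
eef_pos: [0.4224, -0.0424, 0.1317]
eef_rot: [0.546, 0.45, 0.545, -0.449]
force: [-0.2, -0.8, -2.4]
finger_gap: 0.0139
```

```bash
python3 - <<'E'
from h import *
p,R,s=pose(); print(p,R.as_matrix().round(3),s['time_s'],np.round(s['joints'],2),s['force'],s['finger_gap'],s['wrist_torque'])
im,d,c=grab('wrist'); save(im,'w2.png'); np.savez('w2.npz',im=im,d=d,**c)
E
```

```text
[ 0.42237083 -0.04236387  0.1316554 ] [[ 0.001  0.981  0.192]
 [-0.     0.192 -0.981]
 [-1.     0.001  0.001]] 5.15 [-0.38  0.29  1.8   0.    1.05 -0.57] [-0.1928317  -0.81095751 -2.42465285] 0.013850208889143168 [0.03261976 0.07558681 0.00382688]
```

View pics/w2.png

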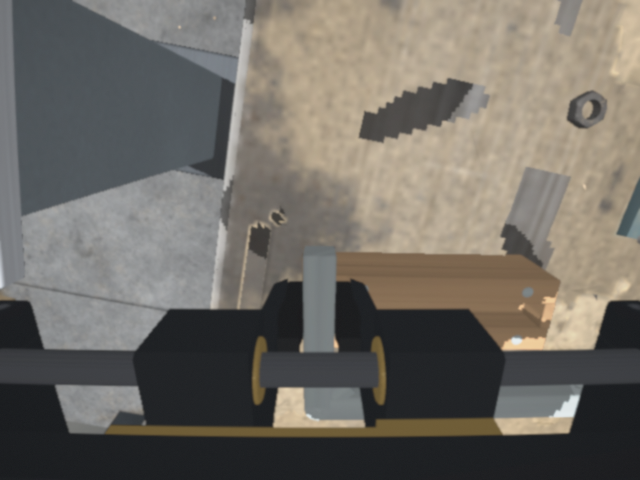

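The key is held: the gap is 13.9 mm and the weight reads 2.4 N. The short arm is at u 305–335. I'll check the sag from the depth and plan the lay-down.

```bash
python3 - <<'E'
from h import *
z=dict(np.load('w2.npz')); P=cloud(z['d'],z)
for v in (248,260,275,290,310,330,395,405,412): print(v,P[v,320].round(3))
print(P[405,540].round(3))
t=np.load('top1.npz')
f=np.radians(-10); sd=np.array([np.cos(f),np.sin(f)]); e=np.array([.44,.14]); g=e+.053*sd; print(g)
Rt=toolR(np.radians(-100)); plan([*g,.10],Rt,20)
E
```

```text
248 [ 0.418 -0.015  0.136]
260 [ 0.418 -0.017  0.145]
275 [ 0.419 -0.024  0.145]
290 [ 0.421 -0.03   0.145]
310 [ 0.423 -0.04   0.145]
330 [ 0.424 -0.05   0.145]
395 [ 0.431 -0.085  0.145]
405 [ 0.433 -0.091  0.144]
412 [ 0.433 -0.095  0.145]
[ 0.539 -0.072  0.144]
[0.49219481 0.13079665]
20 rows: [ 0.04  -0.093 -0.258] [ 0.694 -0.    -0.001]
```

>>> drive_tool --pt "0.04 -0.093 -0.258 0.694 0 0 8" --pt "0.04 -0.093 -0.258 0.694 0 0 8" --pt "0.04 -0.093 -0.258 0.694 0 0 8" --pt "0.04 -0.093 -0.258 0.694 0 0 8" --pt "0.04 -0.093 -0.258 0.694 0 0 8" --pt "0.04 -0.093 -0.258 0.694 0 0 8" --pt "0.04 -0.093 -0.258 0.694 0 0 8" --pt "0.04 -0.093 -0.258 0.694 0 0 8" --pt "0.04 -0.093 -0.258 0.694 0 0 8" --pt "0.04 -0.093 -0.258 0.694 0 0 8"

```text
time_s: 6.45
eef_pos: [0.4114, 0.063, 0.1141]
eef_rot: [-0.272, -0.652, -0.273, 0.653]
force: [0.8, -1.4, -2.7]
finger_gap: 0.0138
```

>>> drive_tool --pt "0.04 -0.093 -0.258 0.694 0 0 8" --pt "0.04 -0.093 -0.258 0.694 0 0 8" --pt "0.04 -0.093 -0.258 0.694 0 0 8" --pt "0.04 -0.093 -0.258 0.694 0 0 8" --pt "0.04 -0.093 -0.258 0.694 0 0 8" --pt "0.04 -0.093 -0.258 0.694 0 0 8" --pt "0.04 -0.093 -0.258 0.694 0 0 8" --pt "0.04 -0.093 -0.258 0.694 0 0 8" --pt "0.04 -0.093 -0.258 0.694 0 0 8" --pt "0.04 -0.093 -0.258 0.694 0 0 8"

```text
time_s: 7.7
eef_pos: [0.4922, 0.1311, 0.098]
eef_rot: [0.063, -0.704, 0.063, 0.704]
force: [0.5, -0.2, -2.8]
finger_gap: 0.014
```

```bash
python3 - <<'E'
from h import *
p,R,s=pose(); print(p,R.as_matrix().round(3),s['time_s'],np.round(s['joints'],2),s['force'],s['finger_gap'])
E
```

```text
[0.49220192 0.1310832  0.09803759] [[-0.    -0.177 -0.984]
 [ 0.    -0.984  0.177]
 [-1.    -0.     0.   ]] 7.7 [0.03 0.46 1.62 0.   1.06 1.78] [ 0.54793985 -0.18269337 -2.79157478] 0.013957338077586813
```

>>> drive_tool --pt "0.5 0 0 0 0 0 8" --pt "0.5 0 0 0 0 0 8" --pt "0.5 0 0 0 0 0 8" --pt "0.5 0 0 0 0 0 8" --pt "0.25 0 0 0 0 0 8" --pt "0.125 0 0 0 0 0 8" --pt "0 0 0 0 0 0 8" --pt "0 0 0 0 0 0 40" --pt "0 0 0 0 0 0 40" --pt "0 0 0 0 0 0 40"

```text
time_s: 8.95
eef_pos: [0.4921, 0.1309, 0.0037]
eef_rot: [-0.062, 0.705, -0.062, -0.704]
force: [-0.9, -0.1, -0.2]
finger_gap: 0.0396
```

```bash
python3 - <<'E'
from h import *
p,R,s=pose(); print(p,s['time_s'],s['force'],s['finger_gap'])
# view pose: 85 mm down long arm, high
f=np.radians(-10); l=np.array([np.cos(f-np.pi/2),np.sin(f-np.pi/2)]); e=np.array([.44,.14]); g=e+.085*l
plan([*g,.21],toolR(f),15,(np.array([p[0],p[1],p[2]+.09]),R)); print(g)
E
```

```text
[0.492122   0.13087868 0.00372265] 8.95 [-0.87402163 -0.13456062 -0.22338695] 0.03963001547664275
15 rows: [-0.194  0.051  0.178] [-0.75 -0.   -0.  ]
[0.4252399  0.05629134]
```

>>> drive_tool --pt "-0.3 0 0 0 0 0 40" --pt "-0.65 0 0 0 0 0 40" --pt "-0.65 0 0 0 0 0 40" --pt "-0.65 0 0 0 0 0 40" --pt "-0.194 0.051 0.178 -0.75 0 0 40" --pt "-0.194 0.051 0.178 -0.75 0 0 40" --pt "-0.194 0.051 0.178 -0.75 0 0 40" --pt "-0.194 0.051 0.178 -0.75 0 0 40" --pt "-0.194 0.051 0.178 -0.75 0 0 40" --pt "-0.194 0.051 0.178 -0.75 0 0 40"

```text
time_s: 10.2
eef_pos: [0.4508, 0.1151, 0.141]
eef_rot: [0.16, 0.689, 0.16, -0.688]
force: [-0.4, -0.1, -0.2]
finger_gap: 0.0402
```

>>> drive_tool --pt "-0.194 0.051 0.178 -0.75 0 0 40" --pt "-0.194 0.051 0.178 -0.75 0 0 40" --pt "-0.194 0.051 0.178 -0.75 0 0 40" --pt "-0.194 0.051 0.178 -0.75 0 0 40" --pt "-0.194 0.051 0.178 -0.75 0 0 40" --pt "-0.194 0.051 0.178 -0.75 0 0 40" --pt "-0.194 0.051 0.178 -0.75 0 0 40" --pt "-0.194 0.051 0.178 -0.75 0 0 40" --pt "-0.194 0.051 0.178 -0.75 0 0 40" --pt "0 0 0 0 0 0 40"

```text
time_s: 11.45
eef_pos: [0.425, 0.0563, 0.2107]
eef_rot: [0.455, 0.542, 0.454, -0.542]
force: [0.6, -0.9, -1.0]
finger_gap: 0.0398
```

```bash
python3 - <<'E'
from h import *
p,R,s=pose(); print(p,R.as_matrix().round(3),s['time_s'],np.round(s['joints'],2),s['force'],s['finger_gap'])
im,d,c=grab('wrist'); save(im,'w3.png'); np.savez('w3.npz',im=im,d=d,**c)
E
```

```text
[0.42501666 0.05629248 0.21070518] [[ 0.002  0.985 -0.175]
 [-0.    -0.175 -0.985]
 [-1.     0.002 -0.   ]] 11.45 [-0.15  0.19  1.66 -0.    1.29  0.03] [ 0.56226151 -0.8846625  -1.00303842] 0.039753790532947184
```

View pics/w3.png

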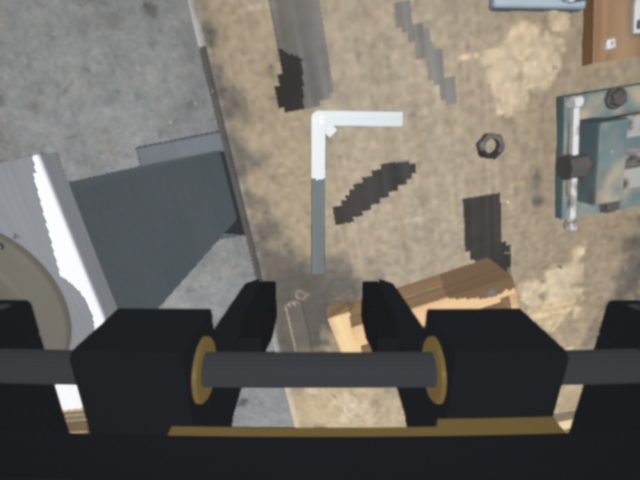

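The key lies flat, with its elbow at (318.5,118.5), tip at (402,119) and long-arm end at (318,272). I'll work out the regrasp and fit the screw head from the first two depth clouds.

```bash
python3 - <<'E'
from h import *
from scipy.optimize import least_squares
z=dict(np.load('w3.npz'))
q=onplane([(318.5,118.5),(402,119),(318,272)],z,.014); el,tip,end=q; print(q.round(4))
print('short',np.degrees(np.arctan2(*(tip-el)[1::-1])),np.linalg.norm(tip-el),'long',np.degrees(np.arctan2(*(end-el)[1::-1])),np.linalg.norm(end-el))
yaw=(np.arctan2(*(tip-el)[1::-1])+np.arctan2(*(end-el)[1::-1])+np.pi/2)/2
g=el+.085*np.array([np.sin(yaw),-np.cos(yaw),0]); print('yaw',np.degrees(yaw),'grasp',g.round(4))
plan([g[0],g[1],.003],toolR(yaw),7)
for n in ('top','side'):
    w=dict(np.load(n+'1.npz')); P=cloud(w['d'],w).reshape(-1,3)
    b=P[(abs(P[:,1]-.257)<.08)&(P[:,0]>.57)&(P[:,0]<.69)&(P[:,2]>.12)&(P[:,2]<.23)]
    # left side plane of block / front
    if n=='side':
        L=b[(b[:,0]>.632)&(b[:,1]>.27)&(b[:,2]<.175)]; print('left side yaw',np.degrees(np.polyfit(L[:,0],L[:,1],1)[0]), np.polyval(np.polyfit(L[:,0],L[:,1],1),[.63,.67]))
    T=b[(b[:,2]>.18)&(b[:,2]<.192)]; print(n,'blocktop',len(T),np.median(T[:,2]),cv2.minAreaRect((T[:,:2]*1000).astype(np.float32)))
    h=b[(b[:,0]>.590)&(b[:,0]<.613)&(b[:,1]>.225)&(b[:,1]<.29)&(b[:,2]<.18)]
    def r(x,H=h):
        a,bb,zc=x; dy=(H[:,1]-a-bb*(H[:,0]-.6))/np.hypot(1,bb); return np.hypot(dy,H[:,2]-zc)-.0205
    s=least_squares(r,[.26,-.17,.15],loss='soft_l1',f_scale=.002); print(n,len(h),s.x.round(4),np.abs(s.fun).mean().round(4))
    # front face
    F=b[(b[:,0]<.60)&(abs(b[:,2]-.15)<.02)]; print('front x pct',np.percentile(F[:,0],[1,5,20,50]).round(4))
E
```

```text
[[ 0.4399  0.1405  0.014 ]
 [ 0.5176  0.1265  0.014 ]
 [ 0.412  -0.014   0.014 ]]
short -10.218985838214325 0.0789948771594661 long -100.24584195126967 0.15696988685816385
yaw -10.232413894742 grasp [0.4248 0.0569 0.014 ]
7 rows: [ 0.74  -0.001 -0.001] [ 0.002 -0.    -0.001]
top blocktop 509 0.18609740595402044 ((643.1392822265625, 250.74057006835938), (75.98997497558594, 48.99966812133789), 79.95020294189453)
top 169 [ 0.2581 -0.1254  0.1508] 0.0017
front x pct [0.5831 0.5838 0.5862 0.589 ]
left side yaw -9.830757393264072 [0.29253454 0.28567138]
side blocktop 448 0.18483426246091844 ((645.5, 254.0494384765625), (77.1771011352539, 48.52033615112305), 77.80149841308594)
side 235 [ 0.2586 -0.1387  0.1494] 0.0019
front x pct [0.5854 0.5862 0.5888 0.5915]
```

>>> drive_tool --pt "0.8 0 0 0 0 0 40" --pt "0.9 0 0 0 0 0 40" --pt "0.9 0 0 0 0 0 40" --pt "0.9 0 0 0 0 0 40" --pt "0.9 0 0 0 0 0 40" --pt "0.55 0 0 0 0 0 40" --pt "0.23 0 0 0 0 0 40" --pt "0 0 0 0 0 0 40" --pt "0 0 0 0 0 0 8" --pt "0 0 0 0 0 0 8"

```text
time_s: 12.75
eef_pos: [0.4253, 0.0565, 0.0032]
eef_rot: [0.455, 0.542, 0.454, -0.541]
force: [0.1, 0.2, 0.2]
finger_gap: 0.0222
```

>>> drive_tool --pt "0 0 0 0 0 0 8" --pt "0 0 0 0 0 0 8" --pt "0 0 0 0 0 0 8" --pt "-0.3 0 0 0 0 0 8" --pt "-0.5 0 0 0 0 0 8" --pt "-0.6 0 0 0 0 0 8" --pt "-0.6 0 0 0 0 0 8" --pt "-0.6 0 0 0 0 0 8" --pt "-0.6 0 0 0 0 0 8" --pt "-0.3 0 0 0 0 0 8"

```text
time_s: 14.0
eef_pos: [0.4249, 0.0565, 0.1439]
eef_rot: [0.455, 0.542, 0.454, -0.541]
force: [0.5, 0.2, -3.6]
finger_gap: 0.014
```

```bash
python3 - <<'E'
from h import *
p,R,s=pose(); print(p,R.as_matrix().round(3),s['time_s'],s['force'],s['finger_gap'])
im,d,c=grab('wrist'); save(im,'w4.png'); P=cloud(d,c)
h=P[...,2]; m=(abs(h-p[2]-.012)<.02); v,u=np.where(m[:280]); print(len(v),u.min(),u.max(),v.min(),v.max())
k=P[:280][m[:280]]; print(k.min(0).round(4),k.max(0).round(4))
f=np.radians(-10.2); sd=np.array([np.cos(f),np.sin(f),0]); r=np.array([np.sin(f),-np.cos(f),0])
a=k@sd; b=k@r; print('along s',np.percentile(a,[1,99]),'lat',np.percentile(b,[1,99]))
for lo in np.arange(np.percentile(b,1),np.percentile(b,99),.02):
    w=(b>=lo)&(b<lo+.02); print(lo.round(3),w.sum(),np.median(k[w,2]).round(4))
E
```

```text
[0.4248902  0.05653377 0.14386711] [[ 0.001  0.985 -0.174]
 [-0.    -0.174 -0.985]
 [-1.     0.001  0.   ]] 14.0 [ 0.54822477  0.22308906 -3.59661952] 0.01396709121955828
15037 284 533 85 279
[0.4109 0.0648 0.1437] [0.5196 0.148  0.1567]
along s [0.40106306 0.485628  ] lat [-0.22372302 -0.148531  ]
-0.224 9986 0.1542
-0.204 1995 0.1543
-0.184 1628 0.1545
-0.164 1267 0.1546
```

```bash
python3 - <<'E'
from h import *
plan([.4716,.195,.1465],toolR(np.radians(-10.2)),8)
E
```

```text
8 rows: [-0.006  0.067 -0.451] [ 0.003 -0.    -0.002]
```

>>> drive_tool --pt "-0.006 0.067 -0.3 0 0 0 8" --pt "-0.006 0.067 -0.5 0 0 0 8" --pt "-0.006 0.067 -0.5 0 0 0 8" --pt "-0.006 0.067 -0.5 0 0 0 8" --pt "-0.006 0.067 -0.5 0 0 0 8" --pt "-0.006 0.067 -0.5 0 0 0 8" --pt "-0.006 0.067 -0.5 0 0 0 8" --pt "-0.006 0.067 -0.3 0 0 0 8" --pt "0 0 0 0 0 0 8" --pt "0 0 0 0 0 0 8"

```text
time_s: 15.3
eef_pos: [0.4708, 0.1943, 0.1442]
eef_rot: [-0.454, -0.541, -0.455, 0.542]
force: [-0.5, -0.7, -2.9]
finger_gap: 0.0135
```

```bash
python3 - <<'E'
from h import *
p,R,s=pose(); print(p,s['time_s'],s['force'])
im,d,c=grab('wrist'); save(im,'w5.png'); np.savez('w5.npz',im=im,d=d,**c); P=cloud(d,c)
f=np.radians(-10.2); sd=np.array([np.cos(f),np.sin(f),0]); r=np.array([np.sin(f),-np.cos(f),0])
M=np.array([.585,.261,.15]); Q=(P-M)@np.c_[sd,r,[0,0,1]]
for lo in np.arange(-.07,.05,.01):
    w=(Q[...,0]>=lo)&(Q[...,0]<lo+.01)&(abs(Q[...,1])<.03)&(Q[...,2]>-.002)&(Q[...,2]<.035); 
    if w.sum()>5: print(lo.round(3),w.sum(),np.percentile(Q[w],[2,98],axis=0).round(4).tolist(), np.median(Q[w],0)[1:].round(4))
E
```

```text
[0.47079538 0.19426735 0.14415676] 15.3 [-0.51283551 -0.70806586 -2.85644256]
-0.07 1071 [[-0.0698, -0.007, 0.0029], [-0.0603, 0.0066, 0.0057]] [-0.0002  0.0044]
-0.06 1048 [[-0.0598, -0.0069, 0.0027], [-0.0502, 0.0065, 0.0056]] [-0.0003  0.0043]
-0.05 1063 [[-0.0498, -0.007, -0.0002], [-0.0402, 0.0067, 0.0056]] [-0.0001  0.0042]
-0.04 1045 [[-0.0397, -0.007, 0.0007], [-0.0302, 0.0066, 0.0057]] [-0.0003  0.0042]
-0.03 856 [[-0.0298, -0.007, 0.0016], [-0.0216, 0.0068, 0.0056]] [-0.0003  0.0042]
-0.01 35 [[-0.0014, -0.0132, -0.0002], [-0.0, 0.0114, 0.0145]] [-0.0093  0.013 ]
0.0 4855 [[0.0004, -0.0194, -0.0011], [0.0092, 0.0177, 0.0204]] [-0.0005  0.0136]
0.01 445 [[0.0101, -0.0207, 0.0014], [0.0191, 0.0188, 0.0179]] [0.0145 0.0117]
0.02 48 [[0.0201, 0.0165, -0.0006], [0.0298, 0.0191, 0.0096]] [0.0181 0.0068]
```

View pics/w5.png

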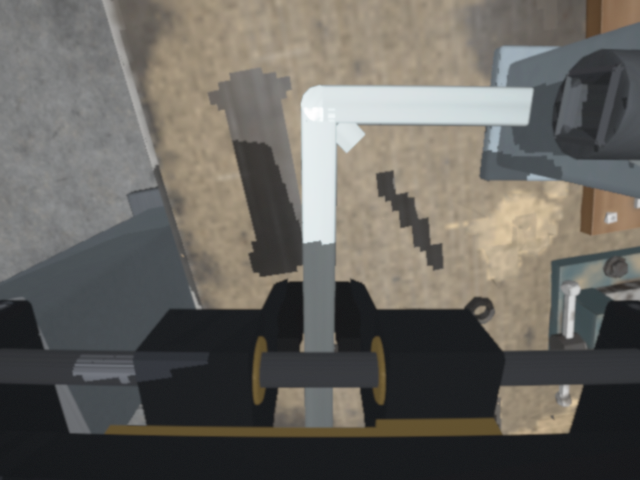

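The key's tip sits on the screw axis to within 1 mm laterally, with the tip edge at (531,105) and the head at (605,105). It is 2.7 mm low and 21 mm short of the mouth.

>>> drive_tool --pt "-0.07 0 -0.01 0 0 0 8" --pt "0 0.05 0 0 0 0 8" --pt "0 0.1 0 0 0 0 8" --pt "0 0.1 0 0 0 0 8" --pt "0 0.1 0 0 0 0 8" --pt "0 0.1 0 0 0 0 8" --pt "0 0.1 0 0 0 0 8" --pt "0 0.1 0 0 0 0 8" --pt "0 0.1 0 0 0 0 8" --pt "0 0 0 0 0 0 8"

```text
time_s: 16.6
eef_pos: [0.5009, 0.1897, 0.1472]
eef_rot: [-0.454, -0.542, -0.454, 0.542]
force: [-0.3, -0.3, -3.3]
finger_gap: 0.0136
```

>>> drive_tool --pt "0 0.08 0 0 0 0 8" --pt "0 0.08 0 0 0 0 8" --pt "0 0.08 0 0 0 0 8" --pt "0 0.08 0 0 0 0 8" --pt "0 0.06 0 0 0 0 8" --pt "0 0.04 0 0 0 0 8" --pt "0 0.03 0 0 0 0 8" --pt "0 0 0 0 0 0 8" --pt "0 0 0 0 0 0 8" --pt "0 0 0 0 0 0 8"

```text
time_s: 17.85
eef_pos: [0.5184, 0.1867, 0.1473]
eef_rot: [-0.455, -0.542, -0.455, 0.542]
force: [-0.2, -0.1, -2.3]
finger_gap: 0.0138
```

```bash
python3 - <<'E'
from h import *
p,R,s=pose(); print(p,s['time_s'],s['force'],s['wrist_torque'])
im,d,c=grab('wrist'); np.savez('w6.npz',im=im,d=d,**c); P=cloud(d,c)
f=np.radians(-10.2); sd=np.array([np.cos(f),np.sin(f),0]); r=np.array([np.sin(f),-np.cos(f),0])
M=np.array([.585,.261,.15]); Q=(P-M)@np.c_[sd,r,[0,0,1]]
w=(abs(Q[...,0]+.03)<.02)&(abs(Q[...,1])<.03)&(Q[...,2]>-.002)&(Q[...,2]<.03); print('short arm',w.sum(),np.median(Q[w],0).round(4))
w=(abs(Q[...,1]-.03)<.01)&(abs(Q[...,2])<.03)&(Q[...,0]<-.02); print('long arm s',np.percentile(Q[w],[2,50,98],axis=0).round(4))
w=(Q[...,0]<.01)&(Q[...,0]>-.006)&(Q[...,2]>.01)&(Q[...,2]<.03)&(abs(Q[...,1])<.02);print('head front',np.percentile(Q[w],[1,3,10],axis=0).round(4))
E
```

```text
[0.51836789 0.18667253 0.14727867] 17.85 [-0.19117095 -0.10379717 -2.32107514] [-0.10281509 -0.05380977 -0.02649391]
short arm 5521 [-0.0354  0.0008  0.0076]
long arm s [[-0.0595  0.0204  0.0065]
 [-0.0528  0.0297  0.0079]
 [-0.0461  0.0397  0.0092]]
head front [[ 0.0005 -0.0181  0.0103]
 [ 0.0008 -0.0169  0.0109]
 [ 0.0015 -0.0137  0.0123]]
```

>>> drive_tool --pt "0 0.03 0 0 0 0 8" --pt "0.185 0 -0.016 0 0.625 0 8" --pt "0.185 0 -0.016 0 0.625 0 8" --pt "0.185 0 -0.016 0 0.625 0 8" --pt "0.185 0 -0.016 0 0.625 0 8" --pt "0.185 0 -0.016 0 0.625 0 8" --pt "0.185 0 -0.016 0 0.625 0 8" --pt "0 0 0 0 0 0 8" --pt "0 0 0 0 0 0 8" --pt "0 0 0 0 0 0 8"

```text
time_s: 19.15
eef_pos: [0.5219, 0.1991, 0.1054]
eef_rot: [0.323, 0.663, 0.556, -0.384]
force: [-2.0, -7.0, 0.1]
finger_gap: 0.0136
```

```bash
cat > chk.py <<'E'
from h import *
p,R,s=pose(); f=np.radians(-10.2); sd=np.array([np.cos(f),np.sin(f),0]); r=np.array([np.sin(f),-np.cos(f),0])
M=np.array([.585,.261,.15]); B=np.c_[sd,r,[0,0,1]]
print('t',s['time_s'],'F(s,r,z)',(s['force']@B).round(1),'tcp',((p-M)@B).round(4),'tilt',np.degrees(np.arccos(-R.as_matrix()[2,0])).round(1),'gap',s['finger_gap'],np.round(s['joints'],2),np.round(s['wrist_torque'],2))
im,d,c=grab('wrist'); P=cloud(d,c); Q=(P-M)@B
# key angle about screw: pixels bright on long arm band, s in (-.06,-.045)
w=(abs(Q[...,0]+.052)<.006)&(Q[...,1]>.01)&(Q[...,1]<.15)&(Q[...,2]<.02)&(Q[...,2]>-.14)&(np.mgrid[0:480,0:640][0]<270)
if w.sum()>50:
    from numpy.polynomial import polynomial
    k=np.polyfit(Q[w][:,1],Q[w][:,2],1); print('arm drop deg',np.degrees(np.arctan(-k[0])).round(1),'n',w.sum(),'z0',k[1].round(4), 's',np.percentile(Q[(abs(Q[...,0]+.052)<.02)&(Q[...,1]>.02)&(Q[...,1]<.06)&(Q[...,2]>-.1)&(Q[...,2]<.02)][:,0],[2,98]).round(4))
E
python3 chk.py
```

```text
t 19.15 F(s,r,z) [-0.7  7.2  0.1] tcp [-0.0512  0.0721 -0.0446] tilt 29.8 gap 0.01363659124772919 [-0.08  0.5   1.66  0.62  1.03 -0.25] [-1.26  0.25 -0.01]
arm drop deg 28.0 n 4120 z0 0.006 s [-0.0584 -0.045 ]
```

>>> drive_tool --pt "0.185 0 -0.016 0 0.625 0 8" --pt "0.185 0 -0.016 0 0.625 0 8" --pt "0.093 0 -0.004 0 0.312 0 8" --pt "0 0 0 0 0 0 8" --pt "0 0 0 0 0 0 8" --pt "0 0 0 0 0 0 8" --pt "0 0 0 0 0 0 8" --pt "0 0 0 0 0 0 8" --pt "0 0 0 0 0 0 8" --pt "0 0 0 0 0 0 8"

```text
time_s: 20.45
eef_pos: [0.5239, 0.2104, 0.0908]
eef_rot: [0.26, 0.7, 0.588, -0.309]
force: [-3.4, -8.1, 0.5]
finger_gap: 0.0138
```

```bash
python3 chk.py
```

```text
t 20.45 F(s,r,z) [-1.9  8.6  0.5] tcp [-0.0512  0.0606 -0.0592] tilt 42.3 gap 0.013842920661688707 [-0.15  0.56  1.73  0.89  1.05 -0.52] [-1.39  0.28  0.12]
arm drop deg 40.2 n 4055 z0 0.006 s [-0.067  -0.0365]
```

>>> drive_tool --pt "0.093 0 -0.004 0 0.312 0 8" --pt "0.093 0 -0.004 0 0.312 0 8" --pt "0 0 0 0 0 0 8" --pt "0 0 0 0 0 0 8" --pt "0 0 0 0 0 0 8" --pt "0 0 0 0 0 0 8" --pt "0 0 0 0 0 0 8" --pt "0 0 0 0 0 0 8" --pt "0 0 0 0 0 0 8" --pt "0 0 0 0 0 0 8"

```text
time_s: 21.75
eef_pos: [0.5249, 0.2157, 0.0856]
eef_rot: [0.234, 0.713, 0.599, -0.278]
force: [-4.1, -8.7, 0.7]
finger_gap: 0.0137
```

```bash
python3 chk.py
```

```text
t 21.75 F(s,r,z) [-2.5  9.3  0.7] tcp [-0.0512  0.0552 -0.0644] tilt 47.3 gap 0.013673602785197579 [-0.17  0.6   1.75  0.99  1.07 -0.62] [-1.33  0.29  0.05]
arm drop deg 45.3 n 4028 z0 0.0065 s [-0.0686 -0.0352]
```

>>> drive_tool --pt "0.093 0 -0.004 0 0.312 0 8" --pt "0.093 0 -0.004 0 0.312 0 8" --pt "0 0 0 0 0 0 8" --pt "0 0 0 0 0 0 8" --pt "0 0 0 0 0 0 8" --pt "0 0 0 0 0 0 8" --pt "0 0 0 0 0 0 8" --pt "0 0 0 0 0 0 8" --pt "0 0 0 0 0 0 8" --pt "0 0 0 0 0 0 8"

```text
time_s: 23.05
eef_pos: [0.526, 0.2215, 0.0809]
eef_rot: [0.208, 0.725, 0.609, -0.247]
force: [-4.7, -8.5, 1.5]
finger_gap: 0.0139
```

```bash
python3 chk.py
```

```text
t 23.05 F(s,r,z) [-3.2  9.2  1.5] tcp [-0.0511  0.0493 -0.0691] tilt 52.3 gap 0.013927872459986218 [-0.19  0.63  1.77  1.08  1.11 -0.72] [-1.25  0.24  0.07]
arm drop deg 50.3 n 3982 z0 0.007 s [-0.0693 -0.0346]
```

```bash
python3 - <<'E'
from h import *
im,d,c=grab('side'); w,dw,cw=grab('wrist')
a=cv2.resize(im[170:330,200:360],(480,480)); b=cv2.resize(w,(320,240)); o=np.zeros((480,800,3),np.uint8); o[:,:480]=a; o[:240,480:]=b
k=cv2.resize(w[40:200,420:640],(320,233)); o[240:473,480:]=k; save(o,'v7.png')
E
```

```text
(no output)
```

View pics/v7.png

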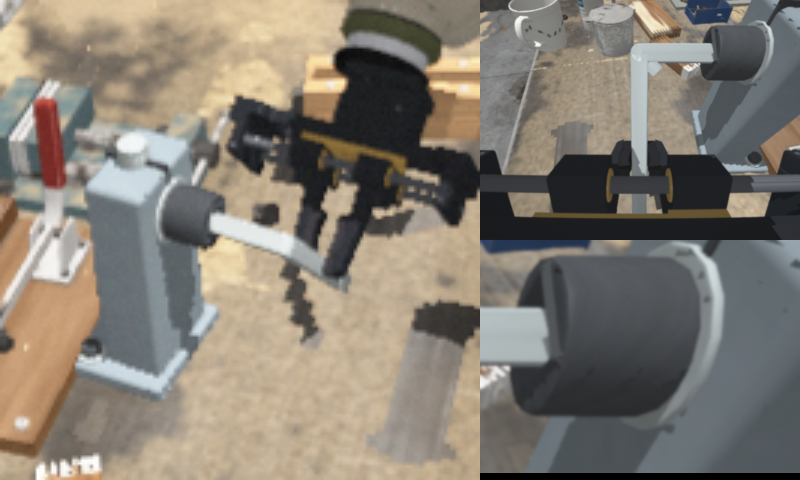

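The side crop shows the key seated in the head (tip at about (210,225)) and its long arm levered down in the fingers. Nothing else is touched. I'll keep turning until the torque rises.

>>> drive_tool --pt "0.093 0 -0.004 0 0.312 0 8" --pt "0.093 0 -0.004 0 0.312 0 8" --pt "0 0 0 0 0 0 8" --pt "0 0 0 0 0 0 8" --pt "0 0 0 0 0 0 8" --pt "0 0 0 0 0 0 8" --pt "0 0 0 0 0 0 8" --pt "0 0 0 0 0 0 8" --pt "0 0 0 0 0 0 8" --pt "0 0 0 0 0 0 8"

```text
time_s: 24.45
eef_pos: [0.5271, 0.2278, 0.0767]
eef_rot: [0.181, 0.735, 0.617, -0.215]
force: [-2.6, -7.1, 0.1]
finger_gap: 0.0135
```

```bash
python3 chk.py
```

```text
t 24.45 F(s,r,z) [-1.3  7.4  0.1] tcp [-0.0511  0.043  -0.0733] tilt 57.3 gap 0.013534249908530019 [-0.2   0.68  1.78  1.17  1.15 -0.81] [-1.07  0.11  0.  ]
arm drop deg 55.6 n 3919 z0 0.0081 s [-0.0696 -0.0342]
```

```bash
python3 - <<'E'
from h import *
im,d,c=grab('side'); w,dw,cw=grab('wrist')
o=np.zeros((600,800,3),np.uint8); o[:300,:400]=cv2.resize(w[40:190,400:600],(400,300),interpolation=cv2.INTER_CUBIC)
o[300:,:400]=cv2.resize(dict(np.load('w6.npz'))['im'][40:190,440:640],(400,300)); o[:400,400:]=cv2.resize(im[215:275,240:300],(400,400),interpolation=cv2.INTER_CUBIC)
o=np.clip(o.astype(float)*1.8,0,255).astype(np.uint8); save(o,'v8.png')
E
```

```text
(no output)
```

View pics/v8.png

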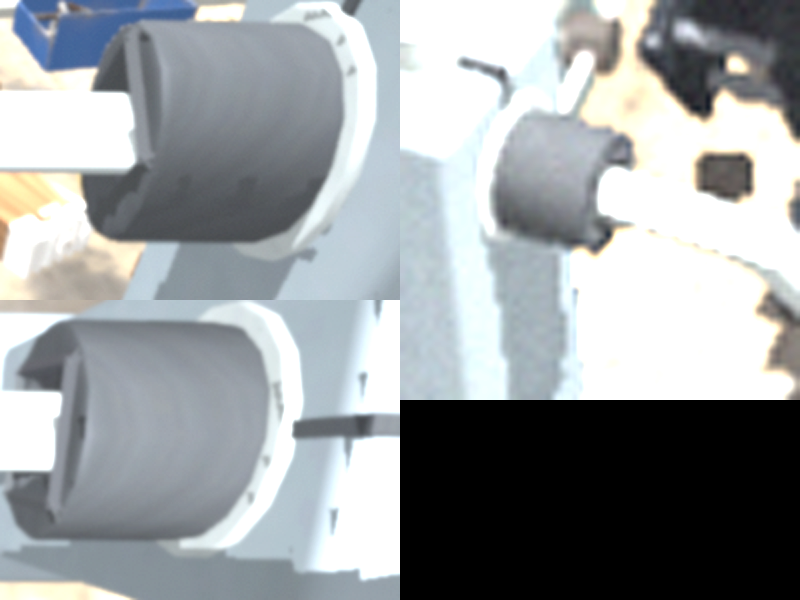

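The brightened crops show the lip above the socket at head centre before turning (lower left). Now it is shifted by about 28° in the tool-fixed camera, so the screw lags the tool by about 0.5 rad and sits near its stop. I'll measure that from the depth.

```bash
cat > ang.py <<'E'
from h import *
f=np.radians(-10.2); sd=np.array([np.cos(f),np.sin(f),0]); r=np.array([np.sin(f),-np.cos(f),0]); B=np.c_[sd,r,[0,0,1]]; M=np.array([.585,.2618,.15])
def ang(d,c,tag):
    Q=(cloud(d,c)-M)@B; rad=np.hypot(Q[...,1],Q[...,2])
    m=(rad<.0185)&(Q[...,0]>-.004)&(Q[...,0]<.004); q=Q[m][:,1:]
    if len(q)<60: print(tag,'few',len(q)); return
    best=[]
    for a in np.arange(-40,60,1.):   # lip normal, cw from up
        n=np.array([np.sin(np.radians(a)),np.cos(np.radians(a))]); best.append((np.percentile(q@n,4),a))
    b=sorted(best)[::-1][:4]; print(tag,len(q),'centroid ang',np.degrees(np.arctan2(*np.median(q,0))).round(1),b)
if __name__=='__main__':
    z=dict(np.load('w6.npz')); ang(z['d'],z,'before'); z=dict(np.load('w5.npz')); ang(z['d'],z,'before2')
    im,d,c=grab('wrist'); ang(d,c,'now wrist')
    im,d,c=grab('side'); ang(d,c,'now side')
E
python3 ang.py
```

```text
before 2524 centroid ang -3.6 [(np.float64(-0.010165803978130144), np.float64(11.0)), (np.float64(-0.010175769451487234), np.float64(13.0)), (np.float64(-0.010222218496705791), np.float64(14.0)), (np.float64(-0.010227266449806252), np.float64(12.0))]
before2 3762 centroid ang -17.8 [(np.float64(-0.014644196924822332), np.float64(-16.0)), (np.float64(-0.014652152641573445), np.float64(-17.0)), (np.float64(-0.014656730974589516), np.float64(-18.0)), (np.float64(-0.014664444417237608), np.float64(-20.0))]
now wrist 2606 centroid ang 47.4 [(np.float64(-0.008746380449926873), np.float64(59.0)), (np.float64(-0.008748620243158364), np.float64(57.0)), (np.float64(-0.0087646706185364), np.float64(56.0)), (np.float64(-0.008814812032254555), np.float64(58.0))]
now side 64 centroid ang -45.4 [(np.float64(-0.00911339393248913), np.float64(-39.0)), (np.float64(-0.009146090159055924), np.float64(-40.0)), (np.float64(-0.00916152633453998), np.float64(-38.0)), (np.float64(-0.009304817772571031), np.float64(-37.0))]
```

```bash
python3 - <<'E'
from ang import *
def edge(px,c,tag):
    n=cv2.undistortPoints(np.array(px,float).reshape(-1,1,2),np.array(c['intrinsics']),np.array(c['D']))[:,0]
    Rc=np.array(c['R']); v=np.c_[n,np.ones(len(n))]@Rc; o=-Rc.T@np.array(c['t'])
    X=o+v*((M-o)@sd/(v@sd))[:,None]; q=((X-M)@B)[:,1:]; e=q[1]-q[0]; print(tag,q.round(4).tolist(),'edge angle cw deg',np.degrees(np.arctan2(-e[1],e[0])).round(1),len(px))
edge([(472.5,69),(466,149)],np.load('w6.npz'),'before')
edge([(463.5,57.5),(468.5,120)],bot.calibration('wrist'),'now')
E
```

```text
before [[-0.0119, 0.0145], [0.0149, 0.017]] edge angle cw deg -5.2 2
now [[-0.0024, 0.0182], [0.0182, 0.0058]] edge angle cw deg 31.0 2
```

The socket edge has gone from about −5° to +31°, so the screw is at its stop (28.6°). I'll ease back 8°, which is within the key's play, and release.

>>> drive_tool --pt "-0.148 0 0 0 -0.5 0 8" --pt "-0.148 0 0 0 -0.5 0 8" --pt "0 0 0 0 0 0 8" --pt "0 0 0 0 0 0 8" --pt "0 0 0 0 0 0 20" --pt "0 0 0 0 0 0 40" --pt "0 0 0 0 0 0 40" --pt "0 0 0 0 0 0 40" --pt "0 0 0 0 0 0 40" --pt "0 0 0 0 0 0 40"

```text
time_s: 25.95
eef_pos: [0.5252, 0.2183, 0.0834]
eef_rot: [0.223, 0.719, 0.603, -0.265]
force: [0.1, -0.3, 0.4]
finger_gap: 0.0403
```

```bash
python3 chk.py
```

```text
t 25.95 F(s,r,z) [0.1 0.3 0.4] tcp [-0.0513  0.0526 -0.0666] tilt 49.5 gap 0.040257121334708455 [-0.18  0.61  1.76  1.03  1.09 -0.67] [-0.35  0.02  0.02]
arm drop deg 47.4 n 4101 z0 0.0077 s [-0.0716 -0.0445]
```

>>> drive_tool --pt "-0.3 0 0 0 0 0 40" --pt "-0.5 0 0 0 0 0 40" --pt "-0.7 0 0 0 0 0 40" --pt "-0.7 0 0 0 0 0 40" --pt "-0.5 0 0 0 0 0 40" --pt "-0.2 0 0 0 0 0 40" --pt "0 0 0 0 0 0 40" --pt "0 0 0 0 0 0 40" --pt "0 0 0 0 0 0 40" --pt "0 0 0 0 0 0 40"

```text
time_s: 27.25
eef_pos: [0.5098, 0.1318, 0.1586]
eef_rot: [0.222, 0.718, 0.603, -0.265]
force: [-0.7, -0.4, 0.1]
finger_gap: 0.0401
```

```bash
python3 - <<'E'
from ang import *
import chk
im,d,c=grab('wrist'); g=im.mean(2); Q=(cloud(d,c)-M)@B
t=np.radians(47); u=Q[...,1]*np.cos(t)-Q[...,2]*np.sin(t); w=(u>.02)&(u<.16)&(abs(Q[...,0]+.055)<.025)&(abs(Q[...,1]*np.sin(t)+Q[...,2]*np.cos(t))<.025)&(g>110)
for lo in (.02,.05,.08,.11,.14):
    m=w&(u>lo)&(u<lo+.02); print(lo,m.sum(),np.percentile(Q[m][:,0],[5,50,95]).round(4) if m.sum() else '')
o=np.zeros((480,800,3),np.uint8); o[:,:]=0; o[:,:640]=im; a,_,_=grab('side'); o[:320,640:]=0
o2=np.hstack([cv2.resize(im,(400,300)),cv2.resize(a,(400,300))]); o3=np.clip(cv2.resize(im[:300,300:640],(400,300)).astype(float)*1.5,0,255).astype(np.uint8)
save(np.vstack([o2,np.hstack([o3,cv2.resize(a[190:310,220:380],(400,300))])]),'v9.png')
E
```

```text
t 27.25 F(s,r,z) [-0.6  0.5  0.1] tcp [-0.0511  0.1405  0.0086] tilt 49.5 gap 0.04012966094712892 [-0.36  0.47  1.73  0.89  1.3  -0.6 ] [-0.32 -0.04 -0.  ]
arm drop deg 47.5 n 2261 z0 0.0077 s [-0.0582 -0.0443]
0.02 572 [-0.0577 -0.0516 -0.0451]
0.05 486 [-0.0574 -0.0515 -0.045 ]
0.08 457 [-0.0575 -0.0507 -0.0447]
0.11 401 [-0.0568 -0.0506 -0.0444]
0.14 374 [-0.0569 -0.0505 -0.0441]
```

View pics/v9.png

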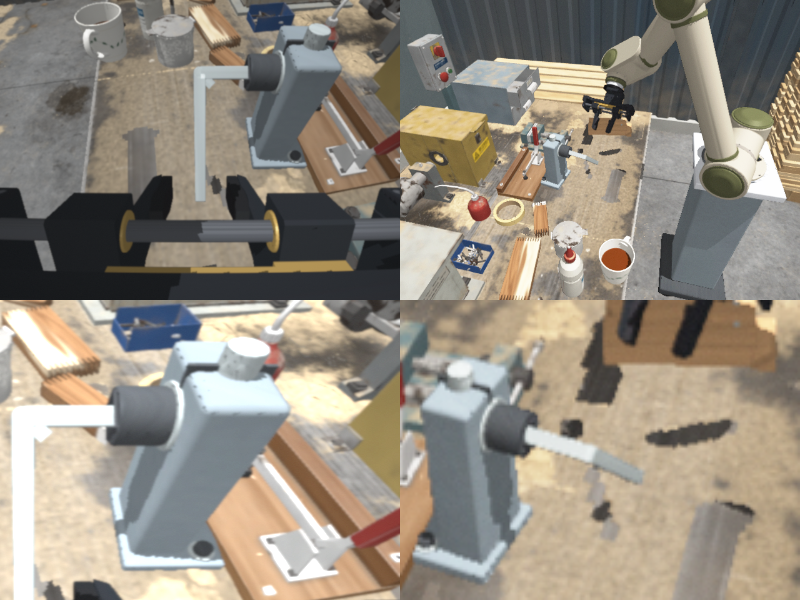

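The key hangs home in the screw (in the lower left view, elbow at about (20,415) and head at (145,415)), and the bystanders look unmoved. The torque never spiked clearly, so I'll use spare time to look at the socket face from further in front and read the screw angle properly.

```bash
python3 - <<'E'
from ang import *
p,R,s=pose()
for a in (25,40):
    Rn=R*Rot.from_rotvec([0,0,np.radians(a)]); v=Rn.apply([.954,0,.3]); C=M-.33*v; pn=C-Rn.apply([-.146,-.001,-.078])
    print(a,'v',v.round(2),'cam',C.round(3),'tcp',pn.round(3),((pn-M)@B).round(3)); plan(pn,Rn,10)
E
```

```text
25 v [ 0.48  0.39 -0.79] cam [0.428 0.135 0.411] tcp [0.498 0.173 0.266] [-0.07   0.103  0.116]
10 rows: [-0.109 -0.027 -0.265] [-0.    -0.     0.312]
40 v [ 0.67  0.25 -0.7 ] cam [0.365 0.18  0.382] tcp [0.464 0.197 0.25 ] [-0.107  0.086  0.1  ]
10 rows: [-0.086 -0.123 -0.265] [0.  0.  0.5]
```

>>> drive_tool --pt "-0.086 -0.123 -0.265 0 0 0.5 40" --pt "-0.086 -0.123 -0.265 0 0 0.5 40" --pt "-0.086 -0.123 -0.265 0 0 0.5 40" --pt "-0.086 -0.123 -0.265 0 0 0.5 40" --pt "-0.086 -0.123 -0.265 0 0 0.5 40" --pt "-0.086 -0.123 -0.265 0 0 0.5 40" --pt "-0.086 -0.123 -0.265 0 0 0.5 40" --pt "-0.086 -0.123 -0.265 0 0 0.5 40" --pt "-0.086 -0.123 -0.265 0 0 0.5 40" --pt "-0.086 -0.123 -0.265 0 0 0.5 40"

```text
time_s: 28.65
eef_pos: [0.4639, 0.1963, 0.2509]
eef_rot: [0.3, 0.882, 0.32, -0.173]
force: [0.4, 0.1, 0.1]
finger_gap: 0.0399
```

```bash
cat > rect.py <<'E'
from ang import *
import sys
p,R,s=pose(); print(p.round(3),s['time_s'],np.round(s['joints'],2))
im,d,c=grab('wrist'); np.savez('w9.npz',im=im,d=d,**c)
# head-on rectification of the face plane: 10 px/mm, +-26 mm
g=np.linspace(-.026,.026,520); rr,zz=np.meshgrid(g,-g); X=M+rr[...,None]*r+zz[...,None]*np.array([0,0,1])
uv=cv2.projectPoints(X.reshape(-1,1,3),cv2.Rodrigues(c['R'])[0],c['t'],c['intrinsics'],c['D'])[0].reshape(520,520,2).astype(np.float32)
o=cv2.remap(im,uv[...,0],uv[...,1],cv2.INTER_CUBIC); o=np.clip(o.astype(float)*2.2,0,255).astype(np.uint8)
save(np.hstack([o,np.vstack([cv2.resize(im,(280,210)),np.zeros((310,280,3),np.uint8)])]),sys.argv[1])
E
python3 rect.py v10.png
```

```text
[0.464 0.196 0.251] 28.65 [-0.13  0.08  2.12  1.56  0.59 -0.88]
```

View pics/v10.png

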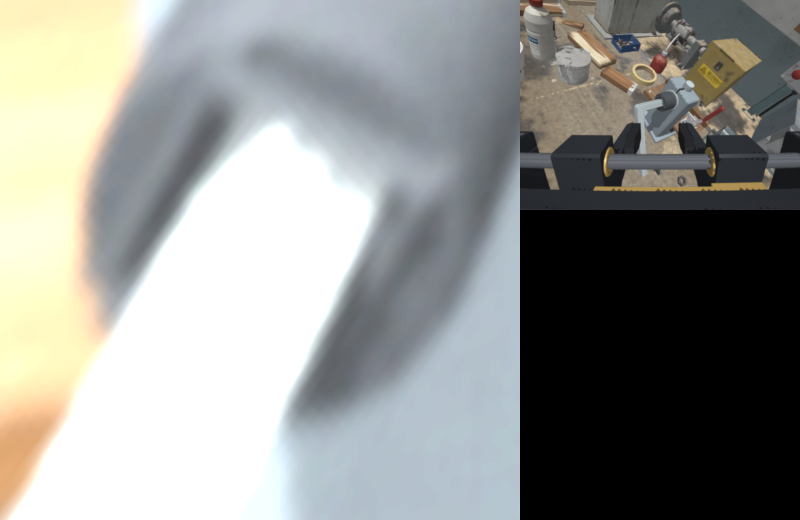

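Mapped onto the face plane, the socket's upper edge runs from (255,55) to (420,150), which is 30° clockwise. Its left edge runs from (215,100) to (105,315), about 27°. The screw is therefore at about 0.5 rad, its stop, and the arm is clear of the key, so I'm handing in.

```bash
python3 -c "
from bench import bot
s=bot.observe(); print(s['time_s'],s['force']); print(bot.close_job())"
```

```text
28.7 [-2.16599805  1.54059361 -1.33641523]
the job is handed in; nothing more can be done
None
```

I handed the job in at 28.7 s with the screw turned to about its stop and the key left hanging in it. No verdict was reported.

I lifted the key out of its holder by the short arm and laid it flat on the bench. I then took it again by the long arm, 85 mm from the elbow, and slid the short arm home. I levered the long arm down to about 55°, eased it back 8°, released it and moved the arm clear.

**What the last checks showed:**
- **Key seating:** the elbow is about 51 mm in front of the socket's mouth, which puts the end of the short arm within about 1–2 mm of the socket's floor. The long arm stayed at 47.5° below level in both readings after release.
- **Screw angle:** three readings of the socket's edges gave 31°, 30° and 27°, against the stop at 28.6° and the required 24.6°. They are good to a few degrees.
- **Bystanders:** the mug, nut and offcut looked unmoved in the pictures. I did not measure their positions.
- **Robot contact:** the gripper was open and away from the key in the last picture.

**What did not agree:**
- **No torque spike:** I expected a clear rise at the dead stop, but the torque stayed nearly level, so the stop is judged from the pictures alone. The key also turned further in the socket than the stated play would explain.
- **Depth readout:** an automatic reading of the screw angle from the depth data was unusable because the key got in the way. I used edge readings taken by eye instead.
- **Last force reading:** it was about 3 N with nothing visibly touching; earlier readings with the arm free were under about 1.5 N. I did not look into it.

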